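Present a lacquered drawer front to the inspection camera

ROBOT

A 6-joint arm with a two-finger parallel gripper is mounted at the origin on the work surface. World frame = base frame: x ahead of the robot, y to its left, z up, the work surface at z = 0. Lengths are in m, angles in rad, forces in N, time in s.
With the tool pointing down it reaches from about 0.35 to 0.875 m from the base axis. Payload 4.2 kg.
Tool frame: the origin (TCP) lies midway between the tips of the shut fingers; the grasp point (between the pads) lies 19 mm behind it; z points along the fingers, y is the line along which they close (so a half turn about z gives the same grasp; the last joint's range is limited). The gripper opens to 87 mm and grips with 3 to 60 N. Pads are 19 mm wide; open, the fingers measure 117 mm over their backs; the gripper's body (75 mm by 190 mm) begins 51 mm behind the grasp point.
Start: joints at [1.548, 0.385, 0.008, 0, -1.194, -0.259], TCP at [0.174, 0.6, 0.223] pointing down, gripper open.
Joint ranges: [-3.14, 3.14], [-1.21, 2.06], [-1.07, 1.41], [-3.16, 2.05], [-2.99, -0.16], [-3.1, 3.1]. Speed limits (rad/s): [2.79, 2.79, 3.14, 3.14, 3.14, 3.14].

INTERFACE

Orientations are given as [roll, pitch, yaw] about the fixed x, y, z axes, in that order (R = Rz(yaw) Ry(pitch) Rx(roll)).
In Python, from rig import manip, open_jaws, clamp, kinematics, telemetry, imaging gives the robot as it stands. The module is installed in compiled form; this text tells all that it offers. Calls block until the motion is done:
- manip.move_to(position, orientation): joint-space move of the TCP to a pose.
- manip.move_linear(position, frame=None, speed=0.15): straight line of the TCP; frame=None keeps the orientation; speed is the mean speed in m/s.
- manip.move_j(angles): joint-space move.
- open_jaws() and clamp(force=None): open the fingers fully, or close them until they stop; force is the grip in N (None keeps the last).
- manip.wait(seconds).
- kinematics.inverse_kinematics(position, orientation): joint angles nearest the present ones, or None.
- telemetry.observe(): the state.
- imaging.read_camera(name): name is "scene" or "top" or "wrist"; returns a dict with "color" (400x640x3 uint8, blue, green, red), "z_map" (400x640 float32, m along the optical axis (not along the pixel's ray), 0 where there is no reading), "intrinsics" (3x3 intrinsics, pixels), "T" (4x4, takes a point from camera to world coordinates). Camera axes: x right, y down, z forward; pixel columns grow to the right and rows downward; lengths in m; the calibration is good to about 2 mm. A picture is of the moment at which its call begins.
A pose or a line that the arm cannot do raises manip.Unreachable and nothing moves.
- manip.job_done(): hands the job in; it is judged then, once.
The state is a dict: "clock": time; "q": joint angles; "joint_vel": joint speeds; "tau": joint torques, N m; "ee_pos": TCP position; "tool_rot": TCP orientation; "ft_force": force on the tool from outside, world axes, zero at the start; "ft_torque": the same for the moment, N m; "finger_gap": opening from 0.0 (shut) to 1.0 (fully open); "finger_force": force on a finger pad.
Only numpy, scipy, OpenCV 4.12 (cv2) and the standard library are available. Lean on these libraries where they do the work, as an engineer would, in place of code of your own. Each camera call takes 0.05 s, during which the arm holds its last target. There are 200 camera calls.

TASK

Pull the keeper slide of the sample rack out to its stop and leave it out. Then lift the drawer front with the round knob out of the rack and present it in the air to the inspection camera: knob side to the lens, top edge up, face square to the upward-looking lens (so the panel leans to match), centred on the lens axis and about 18 cm from the lens. Finish while still holding it steady there, with the other drawer front left in its slot, the camera not bumped and the bottle, pad and block undisturbed.

Things in the scene. Friction and masses are not known exactly. Their poses are not given: they have to be found in the camera images.
- rack: wooden rack fixed to the table; base 280 mm in y, x -110 to +60. Origin on the table midway between its two slots, front -x, z up. Slots run along y at x=0, y=+75 and -75 mm: 18 wide, 25 deep, floor 12 mm above the table, rails to 37 mm. Between them a post (32 mm in y, x -105 to +20, 128 high) carries the keeper slide; stop plate at x=-105 to -97 rises to 149 mm
- keeper (a joint): travel (m) of the keeper slide along the rack's -x: 0 home, its crosshead over the inner top corners of both fronts, locking them in; 0.045 at its stop. Starts at 0 to 0.008. Weak return spring and friction brake: 4 to 6 N to pull, stays where left. Crosshead 70 mm in y, 30 in x, 12 thick, underside 136 mm above the table, centred over the slot line at home
- keeper_grip (a point): point on the axis of the keeper's upright black peg, 20 mm below the peg's top, 25 mm above the slide's upper face, 173 mm above the table. Peg 20 mm in diameter, 45 mm tall. Moves with the slide; axes as the rack's (pull along -x)
- knob_front: lacquered drawer front with one round steel knob: panel 16 mm thick (x), 110 wide (y), 120 tall (z), 0.13 to 0.22 kg, standing in one of the rack's slots, knob to the rack's front. Origin at the centre of its bottom edge (mid thickness), z up the panel, -x out of the knob face. Knob 28 mm in diameter, mid face, 27 mm out; one screw head mid back. Upper 45 mm is bare: grip it across the thickness
- face (a point): centre of the knob-side face of that drawer front, where the knob is mounted: 60 mm above its bottom edge and 8 mm in front of its mid plane; axes as the drawer front's.
- knob (a point): outer end of the knob of that drawer front, 27 mm in front of point face; axes as the drawer front's.
- bar_front: the other drawer front, same panel (16 x 110 x 120 mm), but with a bar handle (84 mm long, 27 mm out) in the middle of its face and two screw heads on its back; stands in the other slot. Origin at the centre of its bottom edge, axes as for the first. To be left in its slot.
- camera_unit: fixed inspection camera stand: steel base plate 240 mm (x) by 140 mm (y), 6 mm thick, origin on the table under its centre; a short post at x = -110 mm carries the camera head, whose top is about 100 mm above the table. Not to be bumped
- camera_head: grey 44 mm box with a black lens barrel 34 mm in diameter. Origin at the centre of the lens glass, 85 mm above the table, 80 mm behind the stand's origin. x = lens axis out of the lens (away from the robot, 25 degrees above level), y level, z up square to it. Well presented: the drawer front's axes parallel to these and point face at (180, 0, 0) mm here
- polish: bystander: white polish bottle, 56 mm in diameter, 130 mm high; origin at the centre of its underside
- pad: bystander: round grey polishing pad, 90 mm in diameter, 25 mm high; origin at the centre of its underside
- block: bystander: cork sanding block 100 x 60 x 35 mm; origin at the centre of its underside
Things that resemble listed ones, but are neither listed nor needed, are in the scene too. Leave any purple or turquoise look-alike of the bar_front alone.

How it is judged:
On the way, in this order (a step that is already met when the one before it is completed fails the run):
1. the keeper slide is pulled out to its stop while the drawer front is still in its slot (value of joint keeper above 0.041 m and z of knob_front in the frame of rack below 0.02 m), for 0.2 s.
2. the drawer front with the knob is lifted out of the rack by the gripper (height (world z) of knob_front above 0.06 m and contact force between the fingers and knob_front above 1 N and contact force between knob_front and rack below 0.1 N and contact force between knob_front and bar_front below 0.1 N), for 0.2 s.
At the end, for the whole second after the job is handed in: Gripper holds the knob front still in the air, touching nothing else: face centre 160-200 mm from the lens, within 20 mm of its axis in y and z, knob to the lens, top up, within 10 degrees of square. Keeper still out over 38 mm; other front in its slot, moved under 10 mm (x of face in the frame of camera_head between 0.16 and 0.2 m and y of face in the frame of camera_head between -0.02 and 0.02 m and z of face in the frame of camera_head between -0.02 and 0.02 m and x of knob in the frame of camera_head below 0.18 m and angle between the x axis of knob_front and the x axis of camera_head, either way round below 0.17 rad and angle between the z axis of knob_front and the z axis of camera_head, either way round below 0.17 rad and angle between knob_front's own z axis and vertical below 0.8 rad and height (world z) of knob_front above 0.05 m and contact force between the fingers and knob_front above 1 N and linear speed of knob_front below 0.02 m/s and angular speed of knob_front below 0.15 rad/s and value of joint keeper above 0.038 m and distance of bar_front from where it was at the start of the episode below 0.01 m and angle between bar_front's own z axis and vertical below 0.15 rad and contact force between knob_front and rack below 0.1 N and contact force between knob_front and bar_front below 0.1 N and contact force between knob_front and camera_unit below 0.1 N); the arm keeps its last pose, push and grip.
It fails at once if the inspection camera is bumped (over 3 N) (contact force between any of the arm, the fingers, knob_front and camera_unit above 3 N).
It fails at once if the other drawer front is pulled out of its slot (distance of bar_front from where it was at the start of the episode above 0.03 m).
It fails at once if the bottle, pad or block is moved by more than 20 mm or tipped (distance of any of polish, pad, block from where it was at the start of the episode above 0.02 m or angle between any of polish, pad, block's own z axis and vertical above 0.3 rad).
It also fails if it takes over 48 s, if anything falls off the work surface, if the arm or the gripper's body presses on something with over 40 N, if the wrist force passes 120 N, or if a joint passes its speed limit or range.

## Working session

There is one attempt and no reset: what is moved stays moved. The work goes in short steps, each a Python script; the robot and the scene stay as the last script left them, time stands still between calls to the robot, and variables do not carry over. Pictures are saved under pics/ and viewed, at most 10 in all, crops included, and the job is handed in when it is done.

```bash
mkdir -p pics
cat > h.py <<'E'
import numpy as np, cv2
from rig import manip, open_jaws, clamp, kinematics, telemetry, imaging
from scipy.spatial.transform import Rotation as R
def cloud(c):
    K,T,z=c["intrinsics"],c["T"],c["z_map"]
    v,u=np.mgrid[:z.shape[0],:z.shape[1]]
    P=np.stack([(u-K[0,2])/K[0,0]*z,(v-K[1,2])/K[1,1]*z,z],-1)@T[:3,:3].T+T[:3,3]
    P[z<=0]=np.nan
    return P
E
python3 - <<'E'
from h import *
for n in["scene","top"]:
    c=imaging.read_camera(n); np.savez(n+".npz",**c); cv2.imwrite(f"pics/{n}.png",c["color"]); print(n,c["T"].round(3).tolist(),c["intrinsics"].tolist())
E
```

```text
scene [[0.11, 0.594, -0.797, 1.416], [0.994, -0.083, 0.075, -0.079], [-0.022, -0.8, -0.6, 0.716], [0.0, 0.0, 0.0, 1.0]] [[388.13986551776765, 0.0, 318.1498353136486], [0.0, 388.13986551776765, 202.4968982623854], [0.0, 0.0, 1.0]]
top [[0.006, -0.988, 0.152, 0.46], [-1.0, -0.006, 0.002, -0.007], [-0.001, -0.152, -0.988, 1.066], [0.0, 0.0, 0.0, 1.0]] [[465.9978773088233, 0.0, 323.9391836671411], [0.0, 465.9978773088233, 203.00959685886426], [0.0, 0.0, 1.0]]
```

View pics/scene.png

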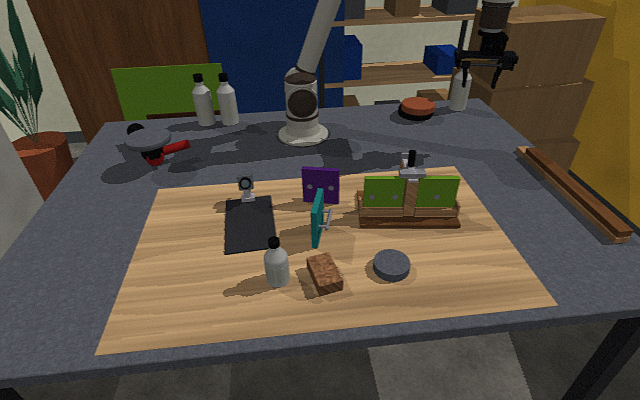

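View pics/top.png

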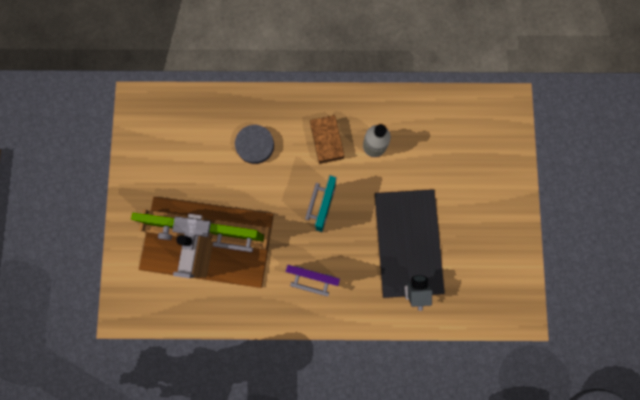

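The scene view shows two green fronts seen from behind: one screw at (426,195) and two at (375–390,195). The top view shows the knob at (165,235), on the +y front, and the bar handle at (235,243). The camera plate is at (410,245) with its head at (420,290), and the peg is at (184,240).

```bash
cat > meas.py <<'E'
from h import *
S=dict(np.load("scene.npz"));T=dict(np.load("top.npz"))
def hsv(c): return cv2.cvtColor(c["color"],cv2.COLOR_BGR2HSV)
def ray(c,uv,z):
    uv=np.atleast_2d(uv).astype(float);K,M=c["intrinsics"],c["T"]
    d=np.c_[(uv[:,0]-K[0,2])/K[0,0],(uv[:,1]-K[1,2])/K[1,1],np.ones(len(uv))]@M[:3,:3].T
    return M[:3,3]+d*((z-M[2,3])/d[:,2])[:,None]
def blobs(m,a=60):
    n,l,s,c=cv2.connectedComponentsWithStats(m.astype(np.uint8)); return [(l==i) for i in range(1,n) if s[i,4]>a]
PS,PT=cloud(S),cloud(T)
green=lambda c:cv2.inRange(hsv(c),(30,120,50),(50,255,255))>0
# backs of panels in scene
for m in blobs(green(S)):
    P=PS[cv2.erode(m.astype(np.uint8),np.ones((3,3)))>0];P=P[np.isfinite(P).all(1)]
    if len(P)<100 or P[:,0].mean()<.2: continue
    b=P[(P[:,2]>.045)&(P[:,2]<.125)]
    A=np.c_[b[:,1:],np.ones(len(b))]
    for _ in range(3):
        k=np.linalg.lstsq(A,b[:,0],rcond=None)[0]; r=abs(b[:,0]-A@k); ok=r<.004; A,b=A[ok],b[ok]
    print("panel back: n",len(b),"yaw",np.degrees(np.arctan(-k[0])).round(2),"dx/dz",k[1].round(3),"ext",b.min(0).round(4),b.max(0).round(4),"zmax",P[:,2].max().round(3),"mean",b.mean(0).round(4))
for m in blobs(green(T),40):
    v,u=np.nonzero(m); 
    if u.mean()>300 or v.mean()<150: continue
    w=ray(T,np.c_[u,v],.132); zz=PT[m][:,2]
    q=cv2.minAreaRect(w[:,:2].astype(np.float32)*1000); print("top green",q,"z",np.nanpercentile(zz,[5,50,95]).round(3))
# raised slide / peg in top
Z=PT[...,2]
reg=np.zeros(Z.shape,bool);reg[195:290,120:285]=1
pk=reg&(Z>.175);print("peg px",pk.sum(),np.nanmean(PT[pk],0).round(4),"z",np.nanmax(Z[pk]).round(3))
dk=reg&(T["color"].max(2)<45); 
for m in blobs(dk,20):
    v,u=np.nonzero(m);print("dark",u.mean(),v.mean(),m.sum(),ray(T,[[u.mean(),v.mean()]],.193).round(4),np.nanmedian(Z[m]).round(3))
# crosshead + bar of slide
sl=reg&(hsv(T)[...,1]<70)&(Z>.14)&(Z<.165);w=PT[sl];print("slide n",len(w),cv2.minAreaRect(w[:,:2].astype(np.float32)*1000))
# rack base in top: by height >0.006..0.02
br=reg&(Z>.006)&(Z<.045)&(hsv(T)[...,0]<25);br=max(blobs(br),key=np.sum)
print("zbase",np.nanpercentile(Z[br],[5,25,50,75,95]).round(3))
reg2=np.zeros_like(reg);reg2[180:310,350:470]=1
pl=reg2&(hsv(T)[...,2]<80)&(Z<.02);pl=max(blobs(pl),key=np.sum);v,u=np.nonzero(pl)
w=ray(T,np.c_[u,v],.006);print("plate",cv2.minAreaRect(w[:,:2].astype(np.float32)*1000))
hd=reg2&(Z>.04);w=PT[hd];print("head",np.nanmedian(w,0).round(4),np.nanmax(w[:,2]),cv2.minAreaRect(w[w[:,2]>.06][:,:2].astype(np.float32)*1000))
def crop(c,x0,x1,y0,y1,f): return cv2.resize(c["color"][y0:y1,x0:x1],None,fx=f,fy=f,interpolation=cv2.INTER_CUBIC)
a=crop(T,110,290,180,300,4.4);b=crop(T,360,460,180,310,4.4)
cv2.imwrite("pics/crop.png",a); 
a2=crop(S,210,290,165,255,3.3);b2=crop(S,345,475,140,235,3.3);h=297
cv2.imwrite("pics/crop2.png",np.hstack([cv2.resize(x,(int(x.shape[1]*h/x.shape[0]),h)) for x in (a2,b2)]))
E
python3 meas.py
```

```text
panel back: n 781 yaw -7.96 dx/dz -0.003 ext [0.5478 0.1328 0.045 ] [0.5686 0.2376 0.1249] zmax 0.136 mean [0.5578 0.1848 0.0873]
panel back: n 805 yaw -7.63 dx/dz 0.004 ext [0.5693 0.2801 0.045 ] [0.5879 0.3824 0.1247] zmax 0.135 mean [0.5781 0.3309 0.0862]
top green ((567.9727172851562, 342.28765869140625), (86.75672149658203, 20.80341911315918), 82.2447280883789) z [0.039 0.132 0.135]
top green ((544.2938232421875, 171.72999572753906), (108.802001953125, 21.462499618530273), 81.9511947631836) z [0.038 0.131 0.134]
peg px 115 [0.5222 0.2619 0.1906] z 0.197
dark 183.904 240.064 125 [[0.5225 0.2572 0.193 ]] 0.191
slide n 693 ((511.0414123535156, 264.8944396972656), (70.22958374023438, 113.35352325439453), 81.95423889160156)
zbase [0.009 0.011 0.012 0.014 0.038]
plate ((533.162353515625, -197.16571044921875), (237.58328247070312, 140.372314453125), 3.814180612564087)
head [ 0.4243 -0.201   0.0902] 0.10288370739700103 ((424.4917907714844, -203.27252197265625), (68.8562240600586, 43.90959167480469), 4.489676475524902)
```

View pics/crop.png

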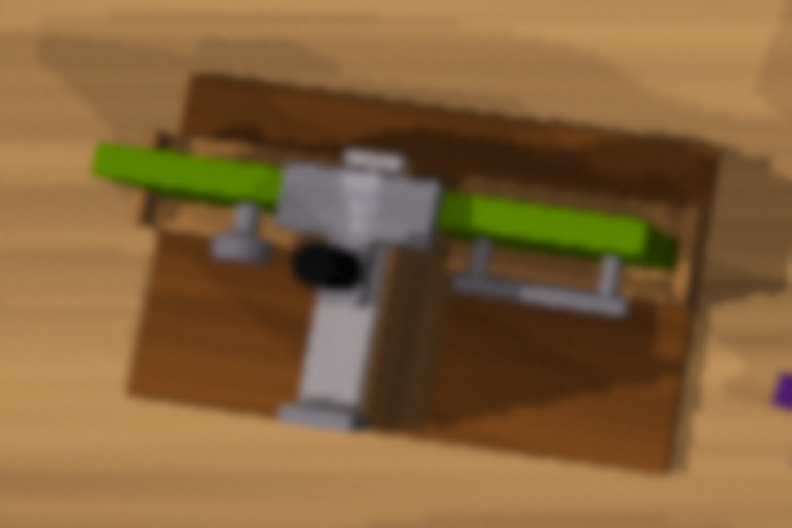

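View pics/crop2.png

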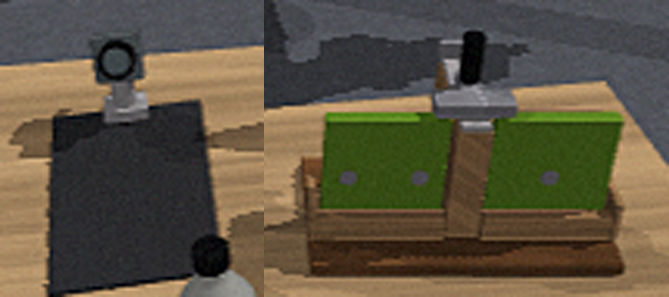

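The crops confirm it: knob front on the rack's +y side, crosshead over both inner corners, peg at crop pixel (325,265), and the lens facing away from the robot. I'll pull the keeper now.

```bash
cat >> h.py <<'E'
YAW=np.radians(-7.8); O=np.array([.560,.259,0]); RR=R.from_euler('z',YAW).as_matrix()
rk=lambda x,y,z:(O+RR@[x,y,z])
def st(msg=""):
    s=telemetry.observe(); print(msg,"t",round(s["clock"],2),"p",np.round(s["ee_pos"],4),"f",np.round(s["ft_force"],1),"gap",round(s["finger_gap"],3),"ff",np.round(s["finger_force"],1)); return s
E
python3 - <<'E'
from h import *
st()
q0=np.array(telemetry.observe()["q"])
o=min(([np.pi,0,YAW],[np.pi,0,YAW+np.pi]),key=lambda o:abs(np.array(kinematics.inverse_kinematics(rk(-.038,0,.26),o))-q0).max())
print(o)
manip.move_to(rk(-.038,0,.26),o)
manip.move_linear(rk(-.038,0,.156),speed=.12)
clamp(30);s=st("gripped");f0=np.array(s["ft_force"]);p0=np.array(s["ee_pos"]);o0=s["tool_rot"]
ax=-RR[:,0]
for i in range(1,20):
    manip.move_linear(p0+ax*.003*i,speed=.05)
    s=telemetry.observe();f=(np.array(s["ft_force"])-f0)@ax
    print(i*3,round(float(f),1),end="; ")
    if f<-14 and i>8: break
st("end")
c=imaging.read_camera("scene");cv2.imwrite("pics/p1.png",cv2.resize(c["color"][130:260,340:500],None,fx=4,fy=4))
E
```

```text
t 0.1 p [0.1736 0.5998 0.2216] f [-0.8 -0.5 -0.8] gap 0.998 ff 0.0
[3.141592653589793, 0, np.float64(-0.1361356816555577)]
gripped t 3.99 p [0.5225 0.2648 0.156 ] f [ 0.8  2.2 -1.1] gap 0.219 ff 30.0
3 -2.9; 6 -2.8; 9 -3.4; 12 -1.8; 15 -1.8; 18 -2.4; 21 -2.8; 24 -2.6; 27 -3.1; 30 -3.9; 33 -3.9; 36 -3.7; 39 -3.5; 42 -10.5; 45 -21.8; end t 7.74 p [0.4826 0.2704 0.156 ] f [ 22.   -3.3 -12.2] gap 0.217 ff 30.0
```

View pics/p1.png

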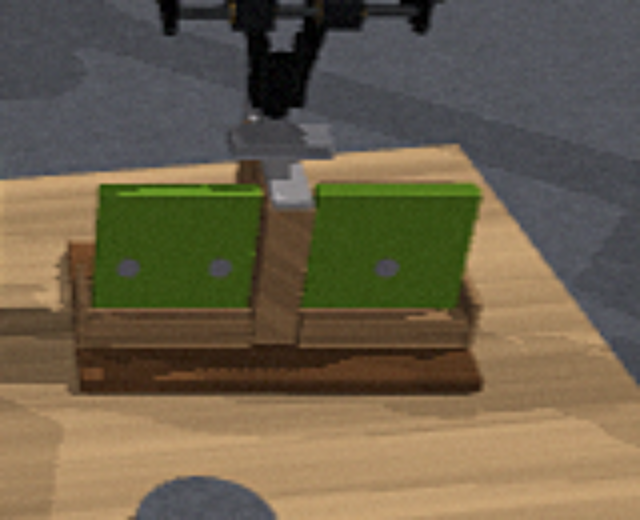

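The keeper met its stop at about 42 mm of pull, where the force rose to 22 N, and the crosshead is clear of both fronts. Next I'll release the peg and check reach for the grasp and the presentation pose.

```bash
cat >> h.py <<'E'
LENS=np.array([.4532,-.2025,.085]);C=(R.from_euler('z',3.8,degrees=True)*R.from_euler('y',-25,degrees=True)).as_matrix()
PC=np.array([.5701,.3324,.012])   # knob_front origin in rack
def G(s): return (R.from_euler('z',s*np.pi/2)*R.from_euler('x',np.pi)).as_matrix()
eul=lambda M:R.from_matrix(M).as_euler('xyz')
H=.084  # TCP above panel bottom
E
python3 - <<'E'
from h import *
open_jaws();manip.move_linear(np.array(telemetry.observe()["ee_pos"])+[0,0,.1],speed=.2);st("up")
face=LENS+C[:,0]*.18; org=face+C@[.008,0,-.06]; print("org",org)
for s in(1,-1):
    print(s)
    for p,o in[(PC+[0,0,.2],RR@G(s)),(PC+[0,0,H],RR@G(s)),(PC+[0,0,H+.24],RR@G(s)),(org+C@[0,0,H]+[0,0,.13],C@G(s)),(org+C@[0,0,H],C@G(s))]:
        q=kinematics.inverse_kinematics(p,eul(o));print(None if q is None else np.round(q,2))
c=imaging.read_camera("wrist");print(c["T"].round(3).tolist())
np.savez("w.npz",**c);c=imaging.read_camera("top");np.savez("top2.npz",**c);cv2.imwrite("pics/w.png",np.hstack([np.load("w.npz")["color"],c["color"]])[::1,::1][:, :][:400,:1280][::2,::2])
E
```

```text
up t 9.72 p [0.4771 0.2705 0.2548] f [-0.9  0.4 -0.7] gap 1.002 ff 0.0
org [ 0.64851261 -0.18952735  0.11007377]
1
[ 0.77  0.45  0.09  0.   -1.21  2.23]
[ 0.77  0.55 -0.06  0.   -0.96  2.23]
[ 0.77  0.4   0.31  0.   -1.48  2.23]
[-0.08  0.17 -0.1  -0.08 -0.87 -2.95]
[-0.08  0.27 -0.29 -0.12 -0.58 -2.91]
-1
[ 0.77  0.45  0.09 -0.   -1.21 -0.91]
[ 0.77  0.55 -0.06 -0.   -0.96 -0.91]
[ 0.77  0.4   0.31 -0.   -1.48 -0.91]
[-0.08  0.17 -0.1  -0.08 -0.87  0.19]
[-0.08  0.27 -0.29 -0.12 -0.58  0.23]
[[-0.135, -0.955, -0.264, 0.548], [-0.991, 0.131, 0.035, 0.262], [0.001, 0.267, -0.964, 0.416], [0.0, 0.0, 0.0, 1.0]]
```

View pics/w.png

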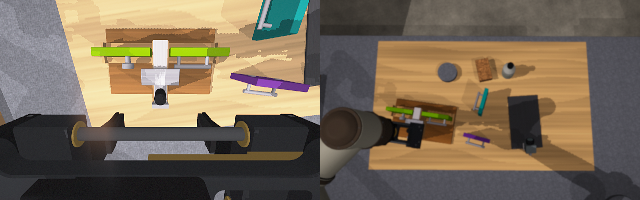

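The wrist view shows the crosshead clear of both tops, with the knob front's top at about (240,100) full-size. I'll refine the centre from depth, then grasp and lift.

```bash
cat > g.py <<'E'
from h import *
c=dict(np.load("w.npz"));P=cloud(c);hs=cv2.cvtColor(c["color"],cv2.COLOR_BGR2HSV)
m=(cv2.inRange(hs,(30,100,40),(50,255,255))>0)&(P[...,2]>.127)&(P[...,2]<.14)
for a,b in((0,310),(310,500)):
    mm=m.copy();mm[:,:a]=0;mm[:,b:]=0
    w=P[mm];q=cv2.minAreaRect(w[:,:2].astype(np.float32)*1000);print(len(w),q,((np.array(q[0])/1000-O[:2])@RR[:2,:2]).round(4))
    if a==0: pc=np.array([*np.array(q[0])/1000,.012])
assert np.linalg.norm(pc-PC)<.008,pc
np.save("pc.npy",pc)
o=eul(RR@G(-1))
manip.move_to(pc+[0,0,.25],o)
manip.move_linear(pc+[0,0,H],speed=.15);st("down")
clamp(40);st("grip")
manip.move_linear(pc+[0,0,H+.02],speed=.05);st("2cm")
manip.move_linear(pc+[0,0,H+.24],speed=.15);st("up");manip.wait(.2)
c=imaging.read_camera("scene");cv2.imwrite("pics/lift.png",c["color"])
E
python3 g.py
```

```text
2148 ((568.4758911132812, 333.4355773925781), (109.63328552246094, 16.029232025146484), 82.15792846679688) [-0.0017  0.0749]
2098 ((548.0923461914062, 187.85525512695312), (109.77517700195312, 15.118489265441895), 82.229248046875) [-0.0021 -0.0721]
down t 12.46 p [0.5691 0.3339 0.0972] f [-0.3 -0.4  1. ] gap 1.003 ff 0.0
grip t 13.6 p [0.5686 0.3334 0.096 ] f [0.8 0.3 0.8] gap 0.186 ff 39.8
2cm t 14.15 p [0.5684 0.3336 0.1164] f [ 0.2  1.  -1.1] gap 0.178 ff 39.8
up t 15.77 p [0.5681 0.3333 0.3348] f [ 0.5  0.5 -1.7] gap 0.182 ff 39.8
```

View pics/lift.png

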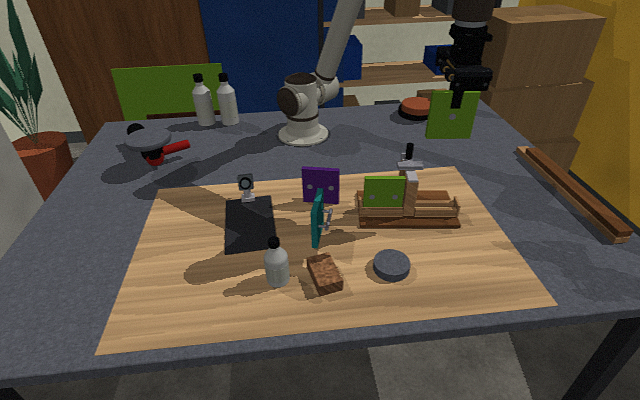

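The front with one screw is held in the air at (452,115) and the other front is still in its slot. I'll check the lens position against the lens circle at about (245,183), then present.

```bash
cat > pr.py <<'E'
from h import *
S=dict(np.load("scene.npz"));Ti=np.linalg.inv(S["T"]);x=S["intrinsics"]@(Ti[:3,:3]@LENS+Ti[:3,3]);print("lens px",(x/x[2])[:2])
P=cloud(S)[178:190,240:251].reshape(-1,3);print("depth there",np.nanmedian(P,0).round(4))
org=LENS+C@[.188,0,-.06]
tg=org+C@[0,0,H];o=eul(C@G(-1))
manip.move_to(tg+[0,0,.14],o);st("above")
manip.move_linear(tg+[0,0,.05],speed=.12)
manip.move_linear(tg,speed=.06);st("there");manip.wait(.3)
for n in("scene","top"):
    c=imaging.read_camera(n);np.savez(n+"3.npz",**c);cv2.imwrite(f"pics/{n}3.png",c["color"])
a=cv2.imread("pics/scene3.png")[100:300,180:460];b=cv2.imread("pics/top3.png")[140:340,200:480]
cv2.imwrite("pics/fin.png",cv2.resize(np.hstack([a,b]),None,fx=1.4,fy=1.4))
# held panel's back plane
P=cloud(c0:=dict(np.load("scene3.npz")));hs=cv2.cvtColor(c0["color"],cv2.COLOR_BGR2HSV)
m=(cv2.inRange(hs,(30,100,40),(50,255,255))>0);m[:,:200]=0;m[:,345:]=0;m[:110]=0
w=P[cv2.erode(m.astype(np.uint8),np.ones((3,3)))>0];w=w[np.isfinite(w).all(1)]
l=(w-LENS)@C;l=l[abs(l[:,0]-np.median(l[:,0]))<.012];print("n",len(l),"cam-frame med",np.median(l,0).round(4),"min",l.min(0).round(3),"max",l.max(0).round(3))
k=np.linalg.lstsq(np.c_[l[:,1:],np.ones(len(l))],l[:,0],rcond=None)[0];print("tilts deg about z,y",np.degrees(k[:2]).round(1))
E
python3 pr.py
```

```text
lens px [244.78258281 183.07676252]
depth there [ 0.4536 -0.2019  0.0859]
above t 17.93 p [ 0.6135 -0.1912  0.3261] f [-0.8 -0.2 -2.2] gap 0.182 ff 39.8
there t 19.81 p [ 0.6135 -0.192   0.1867] f [ 0.4  0.3 -0.2] gap 0.181 ff 39.8
n 1800 cam-frame med [ 0.1972 -0.0008 -0.0028] min [ 0.192 -0.053 -0.056] max [0.202 0.052 0.061]
tilts deg about z,y [ 0.2 -0.3]
```

View pics/fin.png

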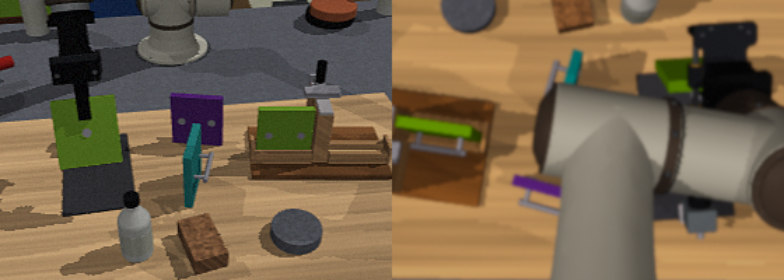

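The panel, at crop pixel (86,132), hangs in front of the lens. Its face is 181 mm out, centred within 3 mm and square within 0.5°. The keeper is out and nothing else has moved.

```bash
python3 -c "
from h import *
manip.wait(.5);st();print(manip.job_done())"
```

```text
t 20.71 p [ 0.6131 -0.1919  0.1862] f [-0.2  0.1 -0.5] gap 0.179 ff 39.8
the job is handed in; nothing more can be done
None
```

Job handed in at about 21 s, verdict not shown: the keeper slide is out at its stop, and the knob front is held steady about 181 mm from the lens, centred within about 3 mm and square within 0.5° by my measurement.

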